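# Select a colorimeter filter and zero the blank

## Task

Set the colorimeter to its four-dot filter: push the lever of the filter ring round with a fingertip, either way, until it has clicked home at the mark with four dots. Then, and only then, press the round zero key right down and let it come up again. The capped blank vial stays in its well, the square key is not to be pressed, and everything else on the bench stays where it is.

Things in the scene. Friction and masses are not known exactly. Their poses are not given: they have to be found in the camera images.
- colorimeter: School filter colorimeter: white-over-grey box, 200 mm deep (x), 300 wide (y), 70 high; it cannot shift. Origin: centre of its underside on the bench; x to its back, z up; its front (-x) roughly faces the robot. All controls are on its flat level top, the deck: black filter ring with the vial on the left half (+y), round and square key and a display at the back on the right half (-y)
- ring_axis (a point): The filter ring's vertical axis at deck height: x 0, y +55, z 70 mm on the colorimeter. The ring, 80 mm across and 11 mm high above the deck, turns here round the vial well. Six stops 60 degrees apart are marked on the deck, 80 mm from the axis, by one to six black dots set as on a die: one dot at the back (+x), then clockwise from above two, three, four at the front (-x), five, six
- filter_ring (a joint): Ring angle in rad: 0 with the lever at the four-dot mark (lever towards the colorimeter's -x), growing counter-clockwise from above, endless both ways (whole turns may be added). Stops every 1.047 (60 degrees). A sprung ball pulls it into the stops: let go between two it runs to the nearer, so past halfway it jumps ahead of the finger. Pushing it over takes 3 to 4 N at the lever
- lever_tip (a point): Near the end of the ring's lever, a black upright tab 9 mm thick with a white line along its top, sticking out radially from the ring: it spans 38 to 65 mm from the axis and 3 to 20 mm above the deck. This point is mid-thickness, 62 mm from the axis, 12 mm above the deck. The deck round it is bare
- four_dot_stop (a point): Where lever_tip lies when the lever is home at the four-dot mark
- zero_key_top (a point): Centre of the top of the round black zero key, 25 mm across, at x -65, y -90 mm on the colorimeter, the key nearest its front; its top stands 10 mm above the deck when up
- zero_key (a joint): Downward travel of the zero key: 0 up, 0.005 m right down; a spring of about 2 N at the top and 4.5 N right down brings it back up
- read_key_top (a point): Centre of the top of the square black read key, 23 mm across, at x -6, y -90 mm on the colorimeter, 59 mm behind the zero key; same height
- read_key (a joint): Downward travel of the read key: 0 up, 0.005 m right down
- vial: Round glass vial with a black cap, 25 mm across and 52 mm high, standing loose in the well in the middle of the filter ring, its cap 22 mm above the deck. Origin: centre of its underside, 40 mm above the bench
- tube_rack: White test-tube rack 70 by 200 mm with six glass tubes up to 144 mm high, standing on the bench left of the colorimeter. Origin: centre of its underside
- beaker: Glass beaker 72 mm across its rim and 85 mm high, on the bench right of the colorimeter. Origin: centre of its underside
- stopwatch: Yellow stopwatch lying on the bench in front of the colorimeter, 62 mm across and 17 mm high. Origin: centre of its underside
There are look-alikes about, which are no part of the job. There is more than one size of the vial; the job needs the largest.

How it is judged:
On the way, in this order (a step that is already met when the one before it is completed fails the run):
1. the lever is at rest in the four-dot stop (horizontal distance between lever_tip and four_dot_stop below 0.007 m and velocity of joint filter_ring between -0.1 and 0.1 rad/s), for 0.3 s.
2. the zero key is pressed right down (value of joint zero_key above 0.004 m and horizontal distance between lever_tip and four_dot_stop below 0.007 m), for 0.05 s.
At the end, for the whole second after the job is handed in: The lever rests in the four-dot stop (its tip within 7 mm of that stop), the zero key has been pressed at least 4 of its 5 mm after that and is up again, the square key is up, and the vial still stands in its well (all of step 1 and value of joint each of zero_key, read_key below 0.001 m and distance of vial from where it was at the start of the episode below 0.006 m and angle between vial's own z axis and vertical below 0.2 rad); the robot touches nothing.
It fails at once if the zero key is pressed (over 2 mm) while the lever is not in the four-dot stop (value of joint zero_key above 0.002 m and horizontal distance between lever_tip and four_dot_stop above 0.009 m).
It fails at once if the square read key is pressed (over 2 mm) (value of joint read_key above 0.002 m).
It fails at once if the vial is lifted or pulled about in its well (over 6 mm) (distance of vial from where it was at the start of the episode above 0.006 m).
It fails at once if the tube rack, beaker or stopwatch is shifted by more than 15 mm (distance of any of tube_rack, beaker, stopwatch from where it was at the start of the episode above 0.015 m).
It also fails if it takes over 51 s, if anything falls off the work surface, if the arm or the gripper's body presses on something with over 40 N, if the wrist force passes 120 N, or if a joint passes its speed limit or range.

## Robot

A 6-joint arm with a two-finger parallel gripper is mounted at the origin on the work surface. World frame = base frame: x ahead of the robot, y to its left, z up, the work surface at z = 0. Lengths are in m, angles in rad, forces in N, time in s.
With the tool pointing down it reaches from about 0.375 to 0.9 m from the base axis. Payload 3.1 kg.
Tool frame: the origin (TCP) lies between the finger pads; the fingertips stand 17 mm ahead of it and the grasp point (between the pads) lies 2 mm behind it; z points along the fingers, y is the line along which they close (so a half turn about z gives the same grasp; the last joint's range is limited). The gripper opens to 85 mm and grips with 20 to 120 N. Pads are 22 mm wide; open, the fingers measure 114 mm over their backs; the gripper's body (76 mm by 85 mm) begins 54 mm behind the grasp point. The pads swing forward as they close: fully open they stand 13 mm farther back than shut.
Start: joints at [1.147, 0.527, 1.433, -0, 1.181, -0.178], TCP at [0.151, 0.606, 0.248] pointing down, gripper open.
Joint ranges: [-3.08, 3.08], [-0.75, 2.2], [0.22, 2.44], [-1.43, 4.57], [0, 2.65], [-2.85, 2.85]. Speed limits (rad/s): [2.79, 2.79, 3.14, 3.14, 3.14, 3.14].

## Interface

Orientations are given as a unit quaternion [x, y, z, w].
In Python, from station import sense, vision, order gives the robot as it stands.
- The arm moves only by the shell command python3 -m crank 'ROWS' [OPENING] [FORCE]. ROWS is JSON, a list of rows, each an object with "dp": the shift along the world's x, y, z in units of 30 mm (1.0 is 30 mm), a list of three; "angular": the turn, a rotation vector about the world's x, y, z in degrees, a list of three. In form: [{"dp": [dx, dy, dz], "angular": [ax, ay, az]}, ...]. A call has 1 to 20 rows; each row shifts and turns the commanded pose from where the row before left it; what a row does not reach is not made up. A row lasts 1/10 s, in which the tool goes at most 50 mm and 8.59 degrees, less where a joint would pass 70% of its speed; a pose out of reach is approached as far as the arm can. A call is refused whole if a number of a shift passes 1 or a number of a turn 8.59, either way. A call with a gripper value outside its range is refused whole. OPENING is the closure, from 0 (fully open) to 1 (shut), set as the call begins (- or left out, the last holds). The fingers move at their own pace and stop on an object; FORCE is the grip in N (left out, the last holds). Time passes only in rows, so rows that do not move let the fingers close. It gives the time, the measured TCP pose, the force, the opening and the grip force at its end, in the units of the state.
- sense(): the state, without advancing time (a new reading comes with each control period).
- vision.snapshot(name): name is "side" or "top"; returns a dict with "image" (400x640x3 uint8, blue, green, red), "range_z" (400x640 float32, m along the optical axis (not along the pixel's ray), 0 where there is no reading), "mtx" (3x3 intrinsics, pixels), "pose" (4x4, takes a point from camera to world coordinates). Camera axes: x right, y down, z forward; pixel columns grow to the right and rows downward; lengths in m; the calibration is good to about 2 mm. A picture is of the moment at which its call begins.
- order.sign_off(): hands the job in; it is judged then, once.
The state is a dict: "t": time; "q": joint angles; "qd": joint speeds; "tau": joint torques, N m; "tcp_pos": TCP position; "tool_rot": TCP orientation; "force": force on the tool from outside, world axes, zero at the start; "ft_torque": the same for the moment, N m; "finger_gap": opening from 0.0 (shut) to 1.0 (fully open); "gripper_force": force on a finger pad.
Only numpy, scipy, OpenCV 4.12 (cv2) and the standard library are available. Lean on these libraries where they do the work, as an engineer would, in place of code of your own. Each camera call takes 0.05 s, during which the arm holds its last target. There are 200 camera calls.

## Working session

There is one attempt and no reset: what is moved stays moved. The work goes in short steps, Python scripts to look and compute and a shell command to move; the robot and the scene stay as the last step left them, time stands still between calls to the robot, and variables do not carry over. Pictures are saved under pics/ and viewed, at most 10 in all, crops included, and the job is handed in when it is done.

```bash
mkdir -p pics; ls; python3 - <<'E'
from station import sense, vision
import cv2, numpy as np
s=sense(); print(s)
for n in ("top","side"):
    v=vision.snapshot(n); cv2.imwrite(f"pics/{n}0.png",v["image"]); np.savez(f"{n}0.npz",**v); print(v["mtx"],v["pose"])
E
```

```text
pics
{'t': 0.0, 'q': array([ 1.14750391e+00,  5.28492811e-01,  1.43388625e+00, -7.44225965e-06,
        1.18137335e+00, -1.78468209e-01]), 'qd': array([-0.00066402,  0.00091876, -0.00080665, -0.00087986,  0.00010632,
        0.00149618]), 'tau': array([-2.23797011e-03, -4.42343473e+01, -1.78026688e+01, -4.91957580e-04,
        8.38887849e-03, -1.04975207e-06]), 'tcp_pos': array([0.15116756, 0.60575781, 0.2473223 ]), 'tool_rot': array([ 1.22105138e-01,  9.92516584e-01, -1.03238708e-03, -3.16747958e-04]), 'force': array([-0.16101536, -0.56150418, -0.39080594]), 'ft_torque': array([ 0.00980066,  0.00174065, -0.03709768]), 'gripper_force': 0.0, 'finger_gap': 1.0011634020507092}
[[397.02336002   0.         310.97852104]
 [  0.         397.02336002 200.24942619]
 [  0.           0.           1.        ]] [[-0.07723169 -0.9749183   0.20873326  0.40077731]
 [-0.99701026  0.07501414 -0.01853146  0.02393445]
 [ 0.00240872 -0.20954042 -0.97779702  0.92108853]
 [ 0.          0.          0.          1.        ]]
[[484.95527295   0.         324.10365343]
 [  0.         484.95527295 199.24360093]
 [  0.           0.           1.        ]] [[-9.86165081e-01 -1.08929029e-01  1.24951590e-01  4.31803416e-01]
 [-1.65766182e-01  6.48393519e-01 -7.43039311e-01  7.49679280e-01]
 [-7.92505254e-05 -7.53472170e-01 -6.57479796e-01  7.23580864e-01]
 [ 0.00000000e+00  0.00000000e+00  0.00000000e+00  1.00000000e+00]]
```

View pics/top0.png

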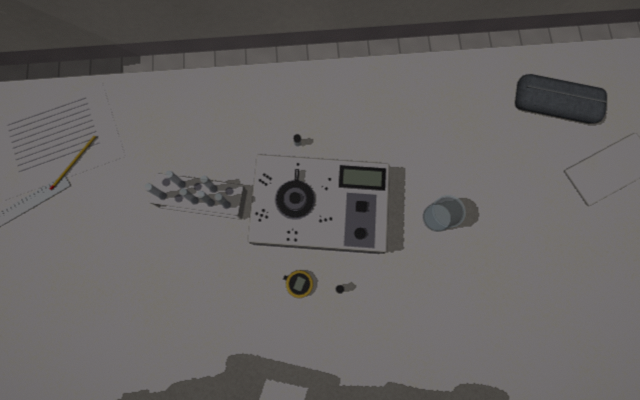

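View pics/side0.png

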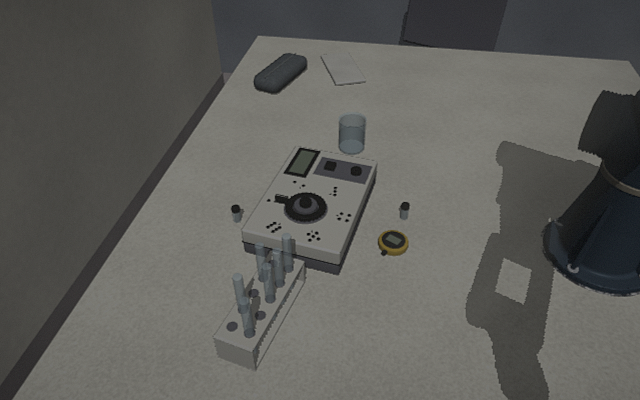

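Top image: the colorimeter's deck spans about (250,157)-(390,250). The ring and vial are at (295,198), the lever points back at (297,174) by the one-dot mark, the round key is at (360,233) and the square key at (361,206). The capped vials at (297,138) and (340,289) stand loose on the bench and are smaller look-alikes. The vial for this job is the one in the ring. I'll measure the deck and enlarge it to confirm.

```bash
cat > h.py <<'E'
import numpy as np, cv2
def cloud(v):
    z=v["range_z"]; K=v["mtx"]; T=v["pose"]
    r,c=np.indices(z.shape)
    p=np.stack([(c-K[0,2])/K[0,0]*z,(r-K[1,2])/K[1,1]*z,z],-1)
    return p@T[:3,:3].T+T[:3,3]
def ray(v,u,w,h):
    K=v["mtx"];T=v["pose"]; d=T[:3,:3]@np.array([(u-K[0,2])/K[0,0],(w-K[1,2])/K[1,1],1]); o=T[:3,3]
    return o+d*(h-o[2])/d[2]
def proj(v,p):
    T=v["pose"]; q=T[:3,:3].T@(np.array(p)-T[:3,3]); q=v["mtx"]@q; return q[:2]/q[2]
E
python3 - <<'E'
import numpy as np, cv2
from h import *
for n in ("top","side"):
    v=dict(np.load(n+"0.npz")); P=cloud(v)
    m=(abs(P[...,2]-.07)<.006)&(P[...,0]>.3)&(P[...,0]<.75)&(abs(P[...,1])<.3)
    m=m.astype(np.uint8); k,l,st,ce=cv2.connectedComponentsWithStats(m)
    i=1+np.argmax(st[1:,4]); q=P[l==i]
    print(n,len(q),np.median(q[:,2]),cv2.minAreaRect(q[:,:2].astype(np.float32)*1000))
v=dict(np.load("top0.npz"))
for nm,u,w,h in (("ring/vialcap",295,198,.092),("lever",297,174,.09),("zero",360,233,.08),("read",361,206,.08),("rack",0,0,0),("watch",299.5,284,.017),("beaker",444,213,.04)):
    print(nm,ray(v,u,w,h).round(4))
im=v["image"][145:260,240:400]; im=cv2.convertScaleAbs(cv2.resize(im,None,fx=5,fy=5,interpolation=cv2.INTER_CUBIC),alpha=1.5)
cv2.imwrite("pics/crop0.png",im)
E
```

```text
top 10716 0.07019401532725739 ((578.9287109375, -10.069992065429688), (300.1786804199219, 200.10040283203125), 81.42536163330078)
side 7866 0.06868087994815975 ((578.9813232421875, -10.0067138671875), (304.30511474609375, 200.38662719726562), 81.55706024169922)
ring/vialcap [0.5853 0.0419 0.092 ]
lever [0.6386 0.0339 0.09  ]
zero [ 0.5012 -0.0906  0.08  ]
read [ 0.5594 -0.0988  0.08  ]
rack [1.2027 0.7875 0.    ]
watch [0.4055 0.047  0.017 ]
beaker [ 0.5365 -0.2897  0.04  ]
```

View pics/crop0.png

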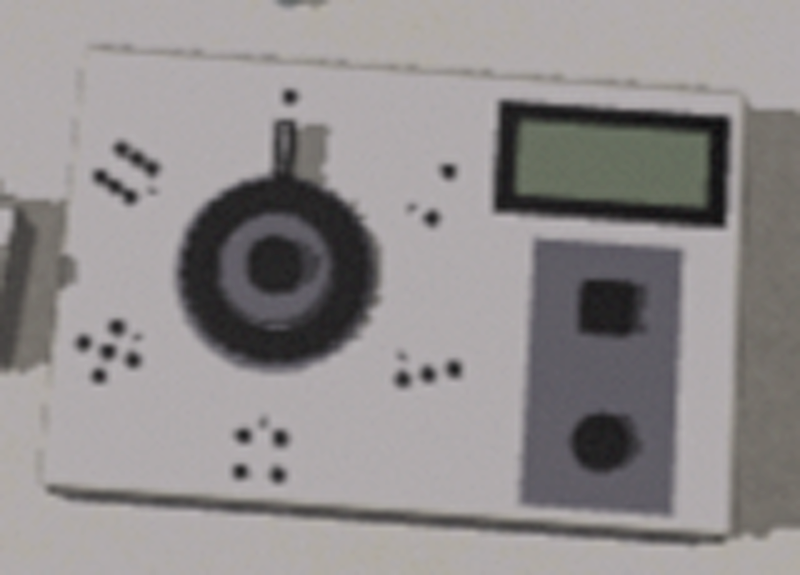

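The crop confirms it: the lever points at the single dot (crop (285,148)), four dots are at the front (260,455), the round zero key is at (602,442) and the square key at (608,307). The ring has to turn 180°. I'll push it clockwise (two, three, four), away from the rack.

Device centre is (0.579,-0.010), yaw -8.5°, so the ring axis is about (0.5865,0.044) and the zero key (0.501,-0.090). First I'll shut the gripper and move above the left side of the lever.

```bash
python3 -m crank '[{"dp":[0.5,-0.5,0],"angular":[0,0,0]},{"dp":[0.9,-0.98,0],"angular":[0,0,0.3]},{"dp":[0.9,-0.98,0],"angular":[0,0,0.3]},{"dp":[0.9,-0.98,0],"angular":[0,0,0.3]},{"dp":[0.9,-0.98,0],"angular":[0,0,0.3]},{"dp":[0.9,-0.98,0],"angular":[0,0,0.3]},{"dp":[0.9,-0.98,0],"angular":[0,0,0.3]},{"dp":[0.9,-0.98,0],"angular":[0,0,0.3]},{"dp":[0.9,-0.98,0],"angular":[0,0,0.3]},{"dp":[0.9,-0.98,0],"angular":[0,0,0.3]},{"dp":[0.9,-0.98,0],"angular":[0,0,0.3]},{"dp":[0.9,-0.98,0],"angular":[0,0,0.3]},{"dp":[0.9,-0.98,0],"angular":[0,0,0.3]},{"dp":[0.9,-0.98,0],"angular":[0,0,0.3]},{"dp":[0.9,-0.98,0],"angular":[0,0,0.3]},{"dp":[0.9,-0.98,0],"angular":[0,0,0.3]},{"dp":[0.9,-0.98,0],"angular":[0,0,0.3]},{"dp":[0.9,-0.98,0],"angular":[0,0,0.3]},{"dp":[0.4,-0.5,0],"angular":[0,0,0.3]},{"dp":[0,0,0],"angular":[0,0,0]}]' 1 30
```

```text
t: 2.1
tcp_pos: [0.6386, 0.0744, 0.2476]
tool_rot: [0.077, 0.997, -0.0, -0.0]
force: [-0.7, 0.1, -0.5]
finger_gap: -0.002
gripper_force: 0.0
```

```bash
python3 -m crank '[{"dp":[0,0,-0.8],"angular":[0,0,0]},{"dp":[0,0,-0.8],"angular":[0,0,0]},{"dp":[0,0,-0.8],"angular":[0,0,0]},{"dp":[0,0,-0.8],"angular":[0,0,0]},{"dp":[0,0,-0.6],"angular":[0,0,0]},{"dp":[0,0,-0.5],"angular":[0,0,0]},{"dp":[0,0,-0.3],"angular":[0,0,0]},{"dp":[0,0,-0.3],"angular":[0,0,0]},{"dp":[0,0,0],"angular":[0,0,0]}]'
python3 - <<'E'
from station import vision
import cv2
v=vision.snapshot("side"); im=v["image"][100:290,210:430]
cv2.imwrite("pics/side1.png",cv2.convertScaleAbs(cv2.resize(im,None,fx=3,fy=3,interpolation=cv2.INTER_CUBIC),alpha=1.4))
E
```

```text
t: 3.0
tcp_pos: [0.6367, 0.0769, 0.1004]
tool_rot: [0.075, 0.997, 0.0, -0.001]
force: [0.4, -0.5, 0.2]
finger_gap: -0.001
gripper_force: 0.0
```

View pics/side1.png

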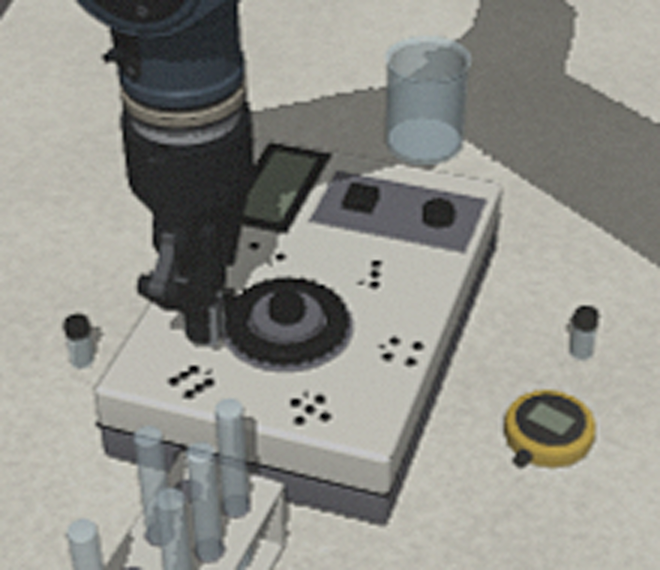

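The picture shows the shut fingertips just above the deck at crop (205,330), beside the ring on the lever's +y side. Next I'll work out the arc.

```bash
python3 - <<'E'
import numpy as np
c=np.array([.5865,.0437]); p=np.array([.6367,.0755])
a=np.radians(np.arange(24,-157,-6)); w=c+.058*np.c_[np.cos(a),np.sin(a)]
q=p.copy()
for ang,x in zip(np.degrees(a),w):
    d=np.round((x-q)/.03,2); q=q+d*.03; print(round(ang),d)
E
```

```text
24 [ 0.09 -0.27]
18 [ 0.08 -0.19]
12 [ 0.05 -0.2 ]
6 [ 0.03 -0.2 ]
0 [ 0.01 -0.2 ]
-6 [-0.01 -0.2 ]
-12 [-0.03 -0.2 ]
-18 [-0.05 -0.2 ]
-24 [-0.08 -0.19]
-30 [-0.09 -0.18]
-36 [-0.11 -0.17]
-42 [-0.13 -0.15]
-48 [-0.14 -0.15]
-54 [-0.16 -0.12]
-60 [-0.17 -0.11]
-66 [-0.18 -0.1 ]
-72 [-0.19 -0.07]
-78 [-0.19 -0.05]
-84 [-0.2  -0.03]
-90 [-0.2  -0.01]
-96 [-0.21  0.01]
-102 [-0.2   0.03]
-108 [-0.19  0.05]
-114 [-0.19  0.07]
-120 [-0.18  0.1 ]
-126 [-0.17  0.11]
-132 [-0.16  0.12]
-138 [-0.14  0.15]
-144 [-0.13  0.15]
-150 [-0.11  0.17]
-156 [-0.09  0.18]
```

```bash
python3 -m crank '[{"dp":[0.09,-0.27,0],"angular":[0,0,0]},{"dp":[0.08,-0.19,0],"angular":[0,0,0]},{"dp":[0.05,-0.2,0],"angular":[0,0,0]},{"dp":[0.03,-0.2,0],"angular":[0,0,0]},{"dp":[0.01,-0.2,0],"angular":[0,0,0]},{"dp":[-0.01,-0.2,0],"angular":[0,0,0]},{"dp":[-0.03,-0.2,0],"angular":[0,0,0]},{"dp":[-0.05,-0.2,0],"angular":[0,0,0]},{"dp":[-0.08,-0.19,0],"angular":[0,0,0]},{"dp":[-0.09,-0.18,0],"angular":[0,0,0]},{"dp":[-0.11,-0.17,0],"angular":[0,0,0]},{"dp":[-0.13,-0.15,0],"angular":[0,0,0]},{"dp":[-0.14,-0.15,0],"angular":[0,0,0]},{"dp":[0,0,0],"angular":[0,0,0]}]'
python3 - <<'E'
from station import vision
import cv2
v=vision.snapshot("side"); im=v["image"][100:290,210:430]
cv2.imwrite("pics/side2.png",cv2.convertScaleAbs(cv2.resize(im,None,fx=3,fy=3,interpolation=cv2.INTER_CUBIC),alpha=1.4))
E
```

```text
t: 4.45
tcp_pos: [0.6253, 0.0007, 0.1013]
tool_rot: [0.076, 0.997, -0.0, -0.0]
force: [0.1, -0.1, 0.1]
finger_gap: -0.001
gripper_force: 0.0
```

View pics/side2.png

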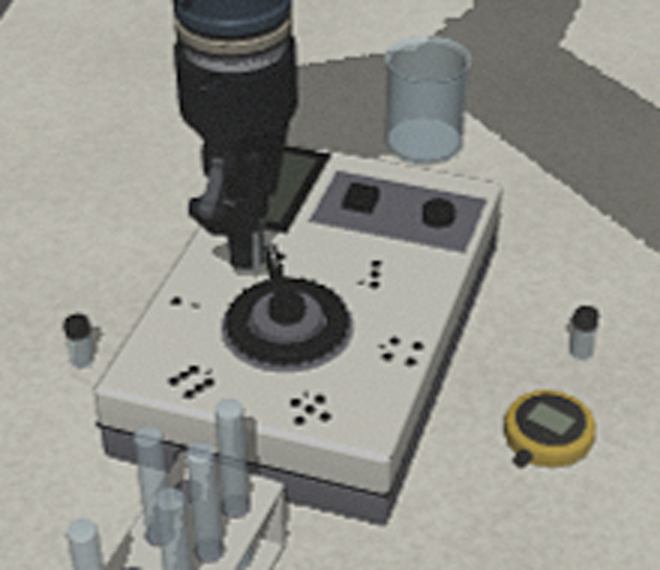

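The lever has jumped on to the two-dot stop (crop (275,265)), with the fingertip behind it at (245,255). I'll carry on along the arc.

```bash
python3 -m crank '[{"dp":[-0.16,-0.12,0],"angular":[0,0,0]},{"dp":[-0.17,-0.11,0],"angular":[0,0,0]},{"dp":[-0.18,-0.1,0],"angular":[0,0,0]},{"dp":[-0.19,-0.07,0],"angular":[0,0,0]},{"dp":[-0.19,-0.05,0],"angular":[0,0,0]},{"dp":[-0.2,-0.03,0],"angular":[0,0,0]},{"dp":[-0.2,-0.01,0],"angular":[0,0,0]},{"dp":[-0.21,0.01,0],"angular":[0,0,0]},{"dp":[-0.2,0.03,0],"angular":[0,0,0]},{"dp":[-0.19,0.05,0],"angular":[0,0,0]},{"dp":[0,0,0],"angular":[0,0,0]}]'
python3 -m crank '[{"dp":[-0.19,0.07,0],"angular":[0,0,0]},{"dp":[-0.18,0.1,0],"angular":[0,0,0]},{"dp":[-0.17,0.11,0],"angular":[0,0,0]},{"dp":[-0.16,0.12,0],"angular":[0,0,0]},{"dp":[-0.14,0.15,0],"angular":[0,0,0]},{"dp":[-0.13,0.15,0],"angular":[0,0,0]},{"dp":[-0.11,0.17,0],"angular":[0,0,0]},{"dp":[0,0,0],"angular":[0,0,0]},{"dp":[0,0,0],"angular":[0,0,0]}]'
python3 - <<'E'
from station import vision
import cv2
v=vision.snapshot("side"); im=v["image"][100:290,210:430]
cv2.imwrite("pics/side3.png",cv2.convertScaleAbs(cv2.resize(im,None,fx=3,fy=3,interpolation=cv2.INTER_CUBIC),alpha=1.4))
E
```

```text
t: 5.6
tcp_pos: [0.5688, -0.0103, 0.1014]
tool_rot: [0.075, 0.997, -0.0, 0.0]
force: [-0.3, 0.3, -0.6]
finger_gap: -0.004
gripper_force: 0.1
t: 6.5
tcp_pos: [0.5361, 0.0161, 0.1011]
tool_rot: [0.075, 0.997, 0.0, -0.001]
force: [-0.1, -0.8, 0.4]
finger_gap: 0.001
gripper_force: 0.0
```

View pics/side3.png

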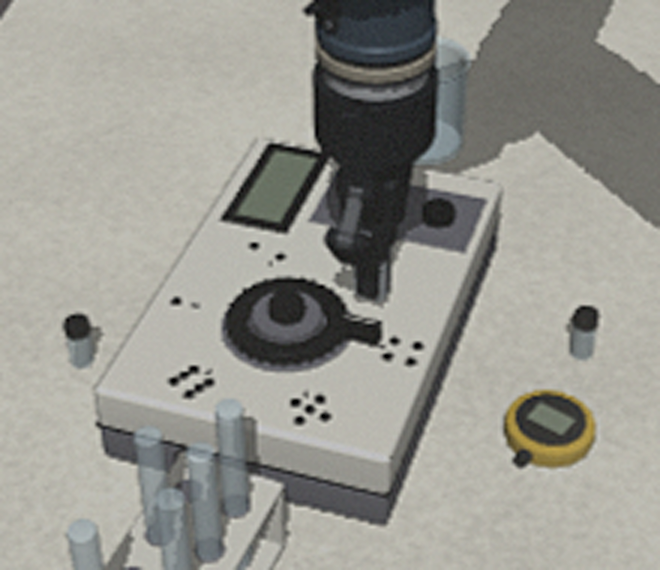

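The lever is at the four-dot mark (crop (365,328)) and the finger is clear at (370,290). Next: straight up, over to the zero key, and check the lever from the top camera.

```bash
python3 -m crank '[{"dp":[0,0,0.5],"angular":[0,0,0]},{"dp":[0,0,0.8],"angular":[0,0,0]},{"dp":[-0.2,-0.6,0],"angular":[0,0,0]},{"dp":[-0.2,-0.6,0],"angular":[0,0,0]},{"dp":[-0.2,-0.6,0],"angular":[0,0,0]},{"dp":[-0.2,-0.6,0],"angular":[0,0,0]},{"dp":[-0.2,-0.6,0],"angular":[0,0,0]},{"dp":[-0.16,-0.54,0],"angular":[0,0,0]},{"dp":[0,0,0],"angular":[0,0,0]},{"dp":[0,0,0],"angular":[0,0,0]}]'
python3 - <<'E'
from station import vision
import cv2
a=vision.snapshot("top")["image"][145:260,240:400]; b=vision.snapshot("side")["image"][125:240,270:430]
cv2.imwrite("pics/both4.png",cv2.convertScaleAbs(cv2.resize(cv2.hconcat([a,b]),None,fx=2.5,fy=2.5,interpolation=cv2.INTER_CUBIC),alpha=1.4))
E
```

```text
t: 7.55
tcp_pos: [0.5021, -0.0907, 0.1403]
tool_rot: [0.076, 0.997, 0.0, -0.0]
force: [-0.7, 0.3, 0.3]
finger_gap: 0.002
gripper_force: 0.0
```

View pics/both4.png

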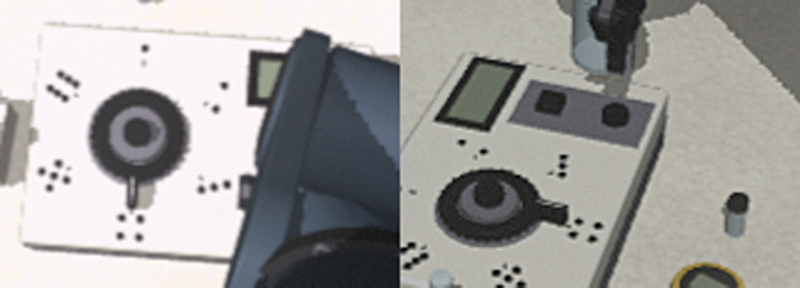

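The lever is home at the four dots: (132,190) in the top view, (550,210) in the side view. The vial hasn't moved and the finger is over the zero key. Pressing in steps.

```bash
python3 -m crank '[{"dp":[0,0,-0.5],"angular":[0,0,0]},{"dp":[0,0,-0.5],"angular":[0,0,0]},{"dp":[0,0,-0.3],"angular":[0,0,0]},{"dp":[0,0,-0.1],"angular":[0,0,0]},{"dp":[0,0,-0.1],"angular":[0,0,0]},{"dp":[0,0,-0.05],"angular":[0,0,0]},{"dp":[0,0,0],"angular":[0,0,0]}]'
python3 -m crank '[{"dp":[0,0,-0.05],"angular":[0,0,0]},{"dp":[0,0,-0.05],"angular":[0,0,0]},{"dp":[0,0,0],"angular":[0,0,0]}]'
```

```text
t: 8.35
tcp_pos: [0.5019, -0.0901, 0.0941]
tool_rot: [0.075, 0.997, 0.0, -0.0]
force: [-2.0, 1.9, 3.6]
finger_gap: 0.003
gripper_force: 1.6
t: 8.65
tcp_pos: [0.5021, -0.0903, 0.092]
tool_rot: [0.075, 0.997, 0.0, 0.0]
force: [-2.2, 3.0, 11.1]
finger_gap: 0.001
gripper_force: 5.8
```

11 N with the tip at 75 mm means the key is on its stop. I'll push a touch more, hold, then lift clear.

```bash
python3 -m crank '[{"dp":[0,0,-0.03],"angular":[0,0,0]},{"dp":[0,0,0],"angular":[0,0,0]},{"dp":[0,0,0],"angular":[0,0,0]}]'
python3 -m crank '[{"dp":[0,0,0.2],"angular":[0,0,0]},{"dp":[0,0,0.5],"angular":[0,0,0]},{"dp":[0,0,1],"angular":[0,0,0]},{"dp":[0,0,1],"angular":[0,0,0]},{"dp":[-0.7,0,1],"angular":[0,0,0]},{"dp":[-0.9,0,0],"angular":[0,0,0]},{"dp":[-0.9,0,0],"angular":[0,0,0]},{"dp":[0,0,0],"angular":[0,0,0]},{"dp":[0,0,0],"angular":[0,0,0]}]'
python3 - <<'E'
from station import vision
import cv2
a=vision.snapshot("top")["image"][145:260,240:400]; b=vision.snapshot("side")["image"][125:240,270:430]
cv2.imwrite("pics/both5.png",cv2.convertScaleAbs(cv2.resize(cv2.hconcat([a,b]),None,fx=2.5,fy=2.5,interpolation=cv2.INTER_CUBIC),alpha=1.4))
E
```

```text
t: 8.95
tcp_pos: [0.5021, -0.0903, 0.0919]
tool_rot: [0.075, 0.997, -0.0, 0.0]
force: [-4.8, 4.1, 17.8]
finger_gap: 0.002
gripper_force: 9.0
t: 9.85
tcp_pos: [0.4278, -0.0913, 0.2013]
tool_rot: [0.076, 0.997, -0.001, 0.001]
force: [0.0, -0.3, -0.6]
finger_gap: 0.001
gripper_force: 0.0
```

View pics/both5.png

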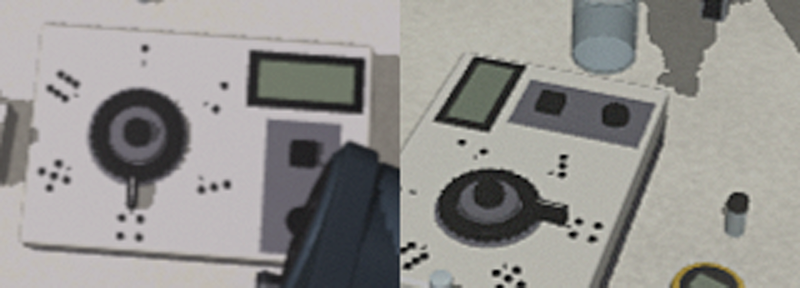

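The lever is still home at the four dots ((132,190) top), both keys are up ((550,103) and (615,115) side), the vial is in place and the robot is clear.

```bash
python3 -c "
from station import order; print(order.sign_off())"
```

```text
the job is handed in; nothing more can be done
None
```

The job is handed in: the filter ring's lever is home at the four-dot mark, the zero key was then pressed to its stop and is up again, and the square key, the vial and the rest of the bench were left alone; the hand-in returned no verdict.

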